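Lock the bench pin in its cam clamp

ROBOT

A 6-joint arm with a two-finger parallel gripper is mounted at the origin on the work surface. World frame = base frame: x ahead of the robot, y to its left, z up, the work surface at z = 0. Lengths are in m, angles in rad, forces in N, time in s.
With the tool pointing down it reaches from about 0.4 to 0.825 m from the base axis. Payload 7 kg.
Tool frame: the origin (TCP) lies midway between the tips of the shut fingers; the grasp point (between the pads) lies 19 mm behind it (bot.grip_point_offset is the distance from the TCP to the grasp point, in m); z points along the fingers, y is the line along which they close (so a half turn about z gives the same grasp; the last joint's range is limited). The gripper opens to 85 mm and grips with 20 to 120 N. Pads are 22 mm wide; open, the fingers measure 114 mm over their backs; the gripper's body (76 mm by 85 mm) begins 54 mm behind the grasp point. The pads swing forward as they close: fully open they stand 13 mm farther back than shut.
Start: joints at [0.288, 0.359, 0.012, 0, -1.224, -0.288], TCP at [0.675, -0, 0.231] pointing down, gripper open.
Joint ranges: [-3.07, 3.07], [-1.43, 2.12], [-1.02, 1.25], [-3.03, 1.67], [-3.05, -0], [-3.03, 3.03]. Speed limits (rad/s): [2.39, 2.39, 3.01, 3.14, 3.14, 3.14].

INTERFACE

Orientations are given as a rotation vector (axis times angle).
In Python, from rig import sense, camera, camera_model, job, bot gives the robot as it stands.
- The arm moves only by the tool jog_arm, never from a script. Its argument "moves" is a list of rows, each an object of numbers: "rx", "ry", "rz": the turn, a rotation vector about the tool's x, y, z in units of 6 degrees (1.0 is 6 degrees); "x", "y", "z": the shift along the tool's x, y, z in units of 30 mm (1.0 is 30 mm); "fingers": the opening, from 0 (shut) to 1 (fully open). A call has 1 to 20 rows; each row is the pose to reach, as a shift and turn from the pose commanded when the call began, along the tool's axes at that moment; what a row does not reach only later rows make up. A row lasts 1/12 s, in which the tool goes at most 41.7 mm and 7.16 degrees, less where a joint would pass 70% of its speed; a pose out of reach is approached as far as the arm can. A call with a gripper value outside its range is refused whole. The fingers move at their own pace and stop on an object; the grip force is fixed at half the most. Time passes only in rows, so rows that repeat a pose let the fingers close. It gives the time, the measured TCP pose, the force, the opening and the grip force at its end, in the units of the state.
- sense(): the state, without advancing time (a new reading comes with each control period).
- camera(name): name is "scene" or "side" or "wrist"; returns the picture (400x640x3 uint8, red, green, blue); there is no depth.
- camera_model(name): a dict with "K" (3x3 intrinsics, pixels), "rvec" (rotation vector, rad) and "tvec" (3), from world to camera coordinates, as OpenCV has them. Camera axes: x right, y down, z forward; pixel columns grow to the right and rows downward; lengths in m; the calibration is good to about 2 mm. A picture is of the moment at which its call begins: read the wrist's pose just before it. camera_model takes no time and is no camera call; for the wrist camera it gives the pose at the moment of the call.
- job.hand_in(): hands the job in; it is judged then, once.
The state is a dict: "time_s": time; "joints": joint angles; "qd": joint speeds; "joint_efforts": joint torques, N m; "ee_pos": TCP position; "ee_rot": TCP orientation; "force": force on the tool from outside, world axes, zero at the start; "moment": the same for the moment, N m; "width": finger opening in m; "grasp_force": force on a finger pad.
Only numpy, scipy, OpenCV 4.12 (cv2) and the standard library are available. Lean on these libraries where they do the work, as an engineer would, in place of code of your own. Each camera call takes 0.05 s, during which the arm holds its last target. There are 200 camera calls.

TASK

Slide the wooden bench pin, plain end first, into the open clamp's channel; it goes in stiffly against the sprung jaw, so press until it is fully home against the brass stop. Then swing the clamp's cam lever over, past its stiff point, until it snaps shut and locks the pin. Work gently: do not ram the stop, force the lever or disturb the other things on the bench, and leave the pin lying flat and home.

Things in the scene. Friction and masses are not known exactly. Their poses are not given: they have to be found in the camera images.
- bench_pin: loose wooden bench pin: pale hardwood bar 140 x 44 x 20 mm lying flat, about 90 g. Origin at the centre of its underside; x along the 140 mm towards the plain end (x = +70 mm), y across the 44 mm, z up. The notched end (x = -70 mm, V notch 30 mm deep) stays outside the clamp. Grip its flat flanks from above near x = -45 mm, firmly: held there the nose may droop.
- tongue_end (a point): centre of the pin's plain end face, 10 mm above its underside
- holder: steel cam clamp bolted to the bench. Origin at bench level on the channel's middle line; x along the channel, inwards from the mouth (mouth at x = -36 mm), z up. Base plate x -36 to 68, y -90 to 48 mm, 12 mm thick: its top is the channel floor. The channel is open above; fixed wall on the +y side, sprung jaw on the -y side, both a little flared at the mouth. A 10 mm ramp leads up to the floor.
- channel_mouth (a point): middle of the channel floor at the mouth, holder x = -36 mm, 12 mm above the bench. Wall face 23 mm to +y (top 30 mm above the bench, reaching holder x = 52 mm); jaw face (top 29 mm) 23.7 mm to -y at the mouth, narrowing to 20.4 mm from holder x = 5 mm on: the pin pushes the jaw back and slides under 2 to 10 N of drag, more if pressed down or aside. The cam pushes it 4 mm further (15 N).
- end_stop: rigid brass depth stop, 10 x 38 x 14 mm, across the channel; face at holder x = 36 to 48 mm (set differently each time). Origin at the bottom of the face that looks to the mouth, on the channel floor; x inwards along the channel. The pin is home when its plain end touches this face; then the push rises steeply; 5 to 10 N over the drag is plenty, over 40 N on the stop is ramming.
- lever (a joint): cam lever angle about its upright pivot, rad: 0 open (handle to the holder's -y), growing counter-clockwise from above; dead centre 1.40; 1.61 closed on its stop (handle along the holder's +x). Starts open. A spring resists most near 1.0 (about 1 N m: 11 to 12 N at 85 mm from the pivot) and throws it back if let go; past dead centre it snaps shut.
- lever_pivot (a point): point on the lever pivot axis at mid-height of the handle: holder x 10, y -58 mm, 44 mm above the bench. A sprung strut (top about 40 mm above the bench) links the lever hub to a post on a lug of the base at holder x -39, y -92 mm; keep the fingers clear of it.
- lever_end (a point): centre of the black knob at the end of the handle, 98 mm from the pivot, 44 mm above the bench; knob 20 mm across and 18 mm high
- hammer: bystander: small hammer lying on the bench, leave it alone
- jar: bystander: amber jar 52 mm across and 60 mm high, leave it alone
- bench_block: bystander: steel block 65 x 65 x 20 mm, leave it alone
- loupe: bystander: black loupe, 38 mm across, 30 mm high, leave it alone
- lever_mid (a point): middle of the lever's handle bar, 52 mm from the pivot: a straight steel bar 12 mm wide, 14 mm high (37 to 51 mm above the bench) from the pivot to the knob. The point turns with the lever; the bar runs along its own y (knob to -y). Push it from behind (its own -x side) with closed fingers beside it; near the pivot much more force is needed; over 40 N is forcing it.
Mind the look-alikes: they are no part of the job. Leave any purple look-alike of the bench_pin alone. Several things have the shape of the holder; the one meant has the colours described above.

How it is judged:
On the way, in this order (a step that is already met when the one before it is completed fails the run):
1. the pin lies in the channel, its plain end within 1.5 mm of the brass stop, with the lever still open (below 0.6 rad) (x of tongue_end in the frame of end_stop between -0.0015 and 0.004 m and y of tongue_end in the frame of holder between -0.005 and 0.005 m and z of tongue_end in the frame of holder below 0.027 m and angle between the x axis of bench_pin and the x axis of holder, either way round below 0.08 rad and value of joint lever below 0.6 rad), for 0.2 s.
2. the lever has snapped past dead centre to its closed stop (over 1.55 rad) (value of joint lever above 1.55 rad), for 0.2 s.
At the end, for the whole second after the job is handed in: Lever closed past dead centre on its stop (over 1.55 rad); the pin at rest, flat in the channel: plain end within 1.5 mm of the brass stop, on the floor within 3.5 mm, within 5 mm of the channel's middle, parallel to it and level within 0.06 rad (value of joint lever above 1.55 rad and x of tongue_end in the frame of end_stop between -0.0015 and 0.004 m and y of tongue_end in the frame of holder between -0.005 and 0.005 m and z of tongue_end in the frame of holder below 0.0255 m and angle between the x axis of bench_pin and the x axis of holder, either way round below 0.06 rad and angle between bench_pin's own z axis and vertical below 0.06 rad and linear speed of bench_pin below 0.02 m/s); the robot touches nothing.
It fails at once if the pin is rammed against the brass stop (over 40 N) (contact force between bench_pin and end_stop above 40 N).
It fails at once if the lever is forced (over 40 N on its handle) (contact force between lever and anything else above 40 N).
It fails at once if a bystander is moved by more than 15 mm (distance of any of hammer, jar, bench_block, loupe from where it was at the start of the episode above 0.015 m).
It also fails if it takes over 69 s, if anything falls off the work surface, if the arm or the gripper's body presses on something with over 40 N, if the wrist force passes 120 N, or if a joint passes its speed limit or range.

## Working session

There is one attempt and no reset: what is moved stays moved. The work goes in short steps, Python scripts to look and compute and a tool call to move; the robot and the scene stay as the last step left them, time stands still between calls to the robot, and variables do not carry over. Pictures are saved under pics/ and viewed, at most 13 in all, crops included, and the job is handed in when it is done.

Besides the shell and the picture viewer there is one more tool, called after "Request:" in YAML: its name, and indented under it one key for each argument. jog_arm: Moves the arm, as the interface text tells. Its arguments: {"type":"object","properties":{"moves":{"type":"array","items":{"type":"object","properties":{"rx":{"type":"number"},"ry":{"type":"number"},"rz":{"type":"number"},"x":{"type":"number"},"y":{"type":"number"},"z":{"type":"number"},"fingers":{"type":"number"}}}}},"required":["moves"]}

```bash
mkdir -p pics; ls
python3 - <<'E'
from rig import sense,camera,camera_model
import cv2
s=sense(); print(s)
for n in ("scene","side"):
    m=camera_model(n); print(n,m)
    cv2.imwrite(f"pics/{n}0.png",camera(n)[:,:,::-1])
m=camera_model("wrist");print(m)
cv2.imwrite("pics/wrist0.png",camera("wrist")[:,:,::-1])
E
```

```text
pics
{'time_s': 0.0, 'joints': array([ 2.88111933e-01,  3.59405489e-01,  1.10570152e-02, -3.36587020e-04,
       -1.22410025e+00, -2.88084844e-01]), 'qd': array([ 0.00037762, -0.00046169,  0.0017855 ,  0.00093463,  0.00085408,
        0.0002484 ]), 'joint_efforts': array([ 2.55543900e-04, -5.83324420e+01,  2.93422562e+01,  6.93659976e+00,
       -6.00149287e-03, -1.14765509e-06]), 'ee_pos': array([ 6.74518587e-01, -2.33921540e-05,  2.30353293e-01]), 'ee_rot': array([ 2.22042381e+00, -2.22061821e+00, -1.67442824e-03]), 'force': array([ 0.38084676,  0.63823874, -0.50908106]), 'moment': array([0.01595766, 0.00176664, 0.02263366]), 'grasp_force': 0.0, 'width': 0.08551018591387133}
scene {'K': array([[510.9883299 ,   0.        , 313.45986638],
       [  0.        , 510.9883299 , 202.19224478],
       [  0.        ,   0.        ,   1.        ]]), 'rvec': array([ 2.26509861,  0.77944876, -0.32213089]), 'tvec': array([-0.415392  , -0.20838667,  1.52364731])}
side {'K': array([[375.29578413,   0.        , 323.14258465],
       [  0.        , 375.29578413, 202.83518811],
       [  0.        ,   0.        ,   1.        ]]), 'rvec': array([ 2.29287145, -0.84484006,  0.29857192]), 'tvec': array([-0.42822056,  0.30732464,  0.78630774])}
{'K': array([[334.82170304,   0.        , 320.03173267],
       [  0.        , 334.82170304, 197.78247521],
       [  0.        ,   0.        ,   1.        ]]), 'rvec': array([2.74367679e-03, 3.09653723e+00, 5.19214210e-01]), 'tvec': array([ 0.67369563, -0.04273944,  0.38113709])}
```

View pics/scene0.png

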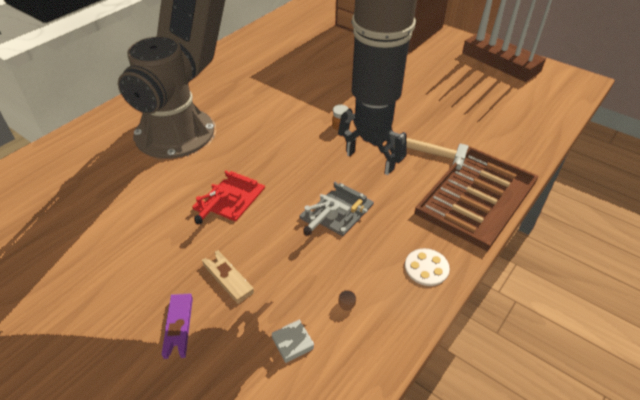

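View pics/side0.png

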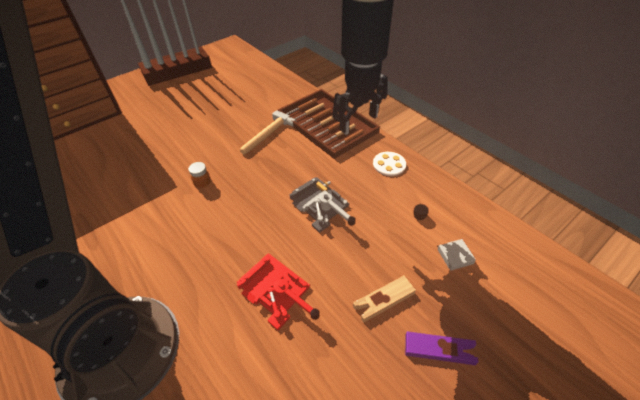

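View pics/wrist0.png

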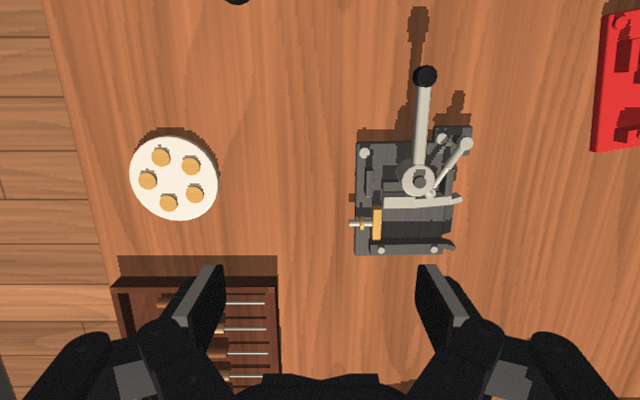

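The wrist view shows the grey holder: knob (425,76), hub (419,181), brass stop (377,223), mouth to the right. The wooden pin is at about (228,277) in the scene view and (385,298) in the side view; I'll enlarge it.

```bash
cat > h.py <<'E'
import numpy as np, cv2
def bp(m,uv,z):
    uv=np.array(uv,float).reshape(-1,2); R=cv2.Rodrigues(m["rvec"])[0]; t=m["tvec"]
    d=np.c_[uv,np.ones(len(uv))]@np.linalg.inv(m["K"]).T@R
    c=-R.T@t
    z=np.broadcast_to(z,(len(uv),))
    return c+d*((z-c[2])/d[:,2])[:,None]
def proj(m,P):
    return cv2.projectPoints(np.array(P,float).reshape(-1,1,3),m["rvec"],m["tvec"],m["K"],None)[0].reshape(-1,2)
E
python3 - <<'E'
import cv2,numpy as np
a=cv2.imread("pics/wrist0.png")[50:270,330:490]
b=cv2.imread("pics/side0.png")[265:330,345:425]
c=cv2.imread("pics/scene0.png")[240:315,190:265]
a=cv2.resize(a,None,fx=2.7,fy=2.7,interpolation=2)
b=cv2.resize(b,(360,292),interpolation=2);c=cv2.resize(c,(360,292*1),interpolation=2) if 0 else cv2.resize(c,(300,300),interpolation=2)
o=np.zeros((600,800,3),np.uint8);o[:a.shape[0],:a.shape[1]]=a;o[:292,435:795]=b;o[295:595,435:735]=c
cv2.imwrite("pics/crop0.png",o)
from rig import camera_model
from h import *
w=camera_model("wrist");s=camera_model("side");sc=camera_model("scene")
print("hub,knob",bp(w,[(419,181),(425,76)],0.044).round(4))
print("pin side/scene",bp(s,[385,298],.02).round(3),bp(sc,[228,277],.02).round(3))
print("others scene: red,purple,block,loupe,jar",bp(sc,[(230,197),(178,325),(293,342),(347,300),(341,118)],.02).round(3))
print(w['tvec'])
E
```

```text
hub,knob [[ 0.5727  0.0107  0.044 ]
 [ 0.5768 -0.0902  0.044 ]]
pin side/scene [[ 0.499 -0.286  0.02 ]] [[ 0.512 -0.287  0.02 ]]
others scene: red,purple,block,loupe,jar [[ 0.339 -0.105  0.02 ]
 [ 0.516 -0.436  0.02 ]
 [ 0.727 -0.32   0.02 ]
 [ 0.755 -0.174  0.02 ]
 [ 0.367  0.339  0.02 ]]
[ 0.67381508 -0.04271868  0.3811171 ]
```

View pics/crop0.png

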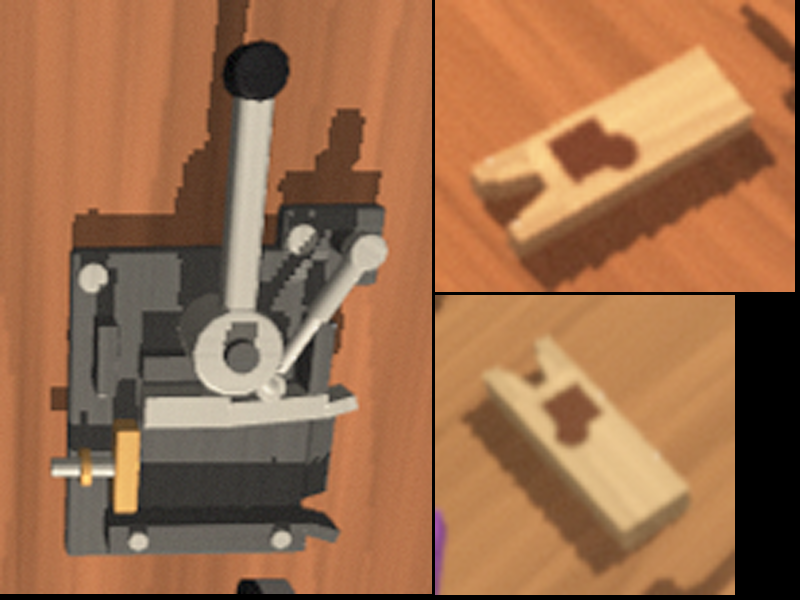

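The crop shows the pin's V notch pointing towards the robot's side: plain-end top corners are at side (404,275),(415,290). The holder's base corners are at wrist (355,256),(357,143), and the brass stop is visible.

Run:
```python
from rig import camera_model
from h import *
from scipy.optimize import least_squares
w=camera_model("wrist");s=camera_model("side");sc=camera_model("scene")
L=np.array([(.07,.022),(.07,-.022),(-.07,.022),(-.07,-.022)])
# order: plain left(+y), plain right, notch left, notch right
A=bp(s,[(403.9,275.4),(415.4,289.9),(353.4,304.6),(363.2,317.9)],.02)
B=bp(sc,[(253.75,289.25),(238,300),(217.5,250.75),(202.5,260.75)],.02)
print(A.round(4),B.round(4))
def fr(p): # local->world
    c,s_=np.cos(p[2]),np.sin(p[2]); return np.array([[c,-s_],[s_,c]])
for P in (A,B):
    x=P[:2].mean(0)-P[2:].mean(0); print("c",P.mean(0).round(4),"yaw",np.arctan2(x[1],x[0]),"len",np.linalg.norm(x[:2]),"wid",np.linalg.norm((P[0]-P[1])))
H=[(68,48,12),(68,-90,12),(10,-58,51),(10,-156,53)]
uv=np.array([(354.8,255.6),(357,142.6),(418.9,181.9),(425.2,75.9)])
def res(p):
    R=fr(p); return (proj(w,[[*(R@np.array(h[:2])/1e3+p[:2]),h[2]/1e3] for h in H])-uv).ravel()
r=least_squares(res,[.57,.07,.04]); print(r.x,r.fun.round(1))
R=fr(r.x)
stop=bp(w,[((127)/2.7+330,430/2.7+50),((139)/2.7+330,430/2.7+50)],.026)
print("stop top in holder",((stop[:,:2]-r.x[:2])@R).round(4))
Rw=cv2.Rodrigues(w["rvec"])[0]; print("cam",-Rw.T@w["tvec"], "axes",Rw.round(2))
```

```text
[[ 0.5736 -0.2749  0.02  ]
 [ 0.5653 -0.3166  0.02  ]
 [ 0.435  -0.252   0.02  ]
 [ 0.4299 -0.2879  0.02  ]] [[ 0.5793 -0.2755  0.02  ]
 [ 0.5714 -0.3164  0.02  ]
 [ 0.4404 -0.2486  0.02  ]
 [ 0.4343 -0.2901  0.02  ]]
c [ 0.5009 -0.2828  0.02  ] yaw -0.1862545945225335 len 0.13937135816230023 wid 0.042587887513600715
c [ 0.5063 -0.2826  0.02  ] yaw -0.19066965562773902 len 0.14053762776839065 wid 0.04159442287852809
[0.56455034 0.06573909 0.02377626] [ 0.3  1.  -0.7  0.6 -0.9 -1.5  1.1  0.2]
stop top in holder [[ 0.0457 -0.0184]
 [ 0.0408 -0.0183]]
cam [ 0.67439547 -0.0848782   0.37294548] axes [[-1.    0.    0.  ]
 [ 0.    0.95  0.33]
 [-0.    0.33 -0.95]]
```

Pin centre is about (0.504, -0.283), yaw -0.188. Holder is about (0.565, 0.066), yaw 0.024, and the sizes agree. I'll move to hover above the pin's grip point.

Request:
jog_arm:
  moves:
    - {"x": 4.5,"y": 3.6,"z": 1.0,"rz": -6.6,"fingers": 1}
    - {"x": 9.1,"y": 7.2,"z": 2.6,"rz": -13.2,"fingers": 1}
    - {"x": 9.1,"y": 7.2,"z": 2.6,"rz": -13.2,"fingers": 1}
    - {"x": 9.1,"y": 7.2,"z": 2.6,"rz": -13.2,"fingers": 1}
    - {"x": 9.1,"y": 7.2,"z": 2.6,"rz": -13.2,"fingers": 1}
    - {"x": 9.1,"y": 7.2,"z": 2.6,"rz": -13.2,"fingers": 1}
    - {"x": 9.1,"y": 7.2,"z": 2.6,"rz": -13.2,"fingers": 1}
    - {"x": 9.1,"y": 7.2,"z": 2.6,"rz": -13.2,"fingers": 1}
    - {"x": 9.1,"y": 7.2,"z": 2.6,"rz": -13.2,"fingers": 1}
    - {"x": 9.1,"y": 7.2,"z": 2.6,"rz": -13.2,"fingers": 1}
    - {"x": 9.1,"y": 7.2,"z": 2.6,"rz": -13.2,"fingers": 1}
    - {"x": 9.1,"y": 7.2,"z": 2.6,"rz": -13.2,"fingers": 1}
    - {"x": 9.1,"y": 7.2,"z": 2.6,"rz": -13.2,"fingers": 1}
    - {"x": 9.1,"y": 7.2,"z": 2.6,"rz": -13.2,"fingers": 1}
    - {"x": 9.1,"y": 7.2,"z": 2.6,"rz": -13.2,"fingers": 1}
    - {"x": 9.1,"y": 7.2,"z": 2.6,"rz": -13.2,"fingers": 1}
    - {"x": 9.1,"y": 7.2,"z": 2.6,"rz": -13.2,"fingers": 1}

```text
validation failed for argument at $.mo...
```

Run:
```python
from rig import sense,camera,camera_model
from h import *
s=sense();m=camera_model("wrist")
im=camera("wrist")[:,:,::-1]
cv2.imwrite("pics/wrist1.png",im)
np.savez("w1.npz",**m)
R=cv2.Rodrigues(s["ee_rot"])[0];print(s["ee_pos"],R.round(3),s["time_s"])
```

```text
[ 6.74635273e-01 -2.27315103e-05  2.30599567e-01] [[-0.    -1.    -0.001]
 [-1.     0.    -0.   ]
 [ 0.     0.001 -1.   ]] 0.15
```

View pics/wrist1.png

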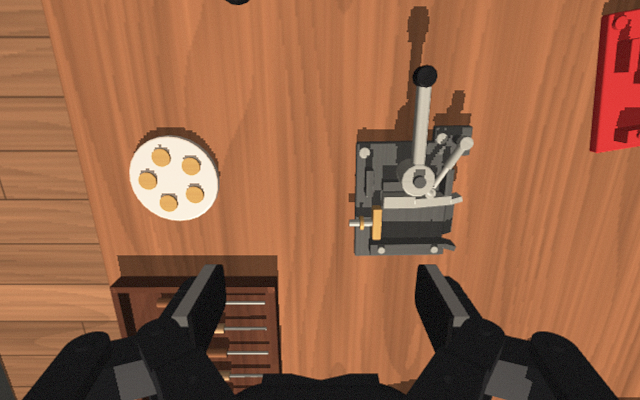

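The move was refused and nothing moved, so this is the same view as before. I'll try smaller values.

Request:
jog_arm:
  moves:
    - {"x": 4.5,"y": 3.6,"z": 1.0,"rz": -6.6,"fingers": 1}
    - {"x": 4.5,"y": 3.6,"z": 1.0,"rz": -6.6,"fingers": 1}
    - {"x": 4.5,"y": 3.6,"z": 1.0,"rz": -6.6,"fingers": 1}
    - {"x": 4.5,"y": 3.6,"z": 1.0,"rz": -6.6,"fingers": 1}
    - {"x": 4.5,"y": 3.6,"z": 1.0,"rz": -6.6,"fingers": 1}
    - {"x": 4.5,"y": 3.6,"z": 1.0,"rz": -6.6,"fingers": 1}

```text
validation failed for argument at $.mo...
```

Request:
jog_arm:
  moves:
    - {"x": 1.0,"y": 0.8,"z": 0.2,"rx": 0,"ry": 0,"rz": -1,"fingers": 1}

```text
time_s: 0.28
ee_pos: [0.6539, -0.0271, 0.2249]
ee_rot: [-2.335, 2.1, -0.002]
force: [0.9, -1.2, -0.1]
width: 0.0851
grasp_force: 0.0
```

Request:
jog_arm:
  moves:
    - {"x": 7.4,"y": 7.2,"z": 2.4,"rx": 0,"ry": 0,"rz": -12.2,"fingers": 1}
    - {"x": 7.4,"y": 7.2,"z": 2.4,"rx": 0,"ry": 0,"rz": -12.2,"fingers": 1}
    - {"x": 7.4,"y": 7.2,"z": 2.4,"rx": 0,"ry": 0,"rz": -12.2,"fingers": 1}
    - {"x": 7.4,"y": 7.2,"z": 2.4,"rx": 0,"ry": 0,"rz": -12.2,"fingers": 1}

```text
time_s: 0.62
ee_pos: [0.5491, -0.1586, 0.1871]
ee_rot: [-2.787, 1.45, -0.0]
force: [0.7, -0.7, -0.8]
width: 0.0851
grasp_force: 0.0
```

Request:
jog_arm:
  moves:
    - {"x": 1.4,"y": 4.7,"z": 1.1,"rx": 0,"ry": 0,"rz": -7.4,"fingers": 1}
    - {"x": 1.4,"y": 4.7,"z": 1.1,"rx": 0,"ry": 0,"rz": -7.4,"fingers": 1}
    - {"x": 1.4,"y": 4.7,"z": 1.1,"rx": 0,"ry": 0,"rz": -7.4,"fingers": 1}
    - {"x": 1.4,"y": 4.7,"z": 1.1,"rx": 0,"ry": 0,"rz": -7.4,"fingers": 1}
    - {"x": 1.4,"y": 4.7,"z": 1.1,"rx": 0,"ry": 0,"rz": -7.4,"fingers": 1}
    - {"x": 1.4,"y": 4.7,"z": 1.1,"rx": 0,"ry": 0,"rz": -7.4,"fingers": 1}
    - {"x": 1.4,"y": 4.7,"z": 1.1,"rx": 0,"ry": 0,"rz": -7.4,"fingers": 1}
    - {"x": 1.4,"y": 4.7,"z": 1.1,"rx": 0,"ry": 0,"rz": -7.4,"fingers": 1}
    - {"x": 1.4,"y": 4.7,"z": 1.1,"rx": 0,"ry": 0,"rz": -7.4,"fingers": 1}

```text
time_s: 1.37
ee_pos: [0.4584, -0.2723, 0.1545]
ee_rot: [-3.127, 0.303, 0.0]
force: [0.7, -0.8, 0.3]
width: 0.0858
grasp_force: 0.0
```

Run:
```python
from rig import sense,camera,camera_model
from h import *
s=sense();m=camera_model("wrist")
im=camera("wrist")[:,:,::-1]
cv2.imwrite("pics/wrist2.png",im)
np.savez("w1.npz",**m)
R=cv2.Rodrigues(s["ee_rot"])[0];print(s["ee_pos"],R.round(3),s["time_s"])
```

```text
[ 0.45835862 -0.27230148  0.15453313] [[ 0.981 -0.192 -0.   ]
 [-0.192 -0.981  0.   ]
 [-0.    -0.    -1.   ]] 1.3667
```

View pics/wrist2.png

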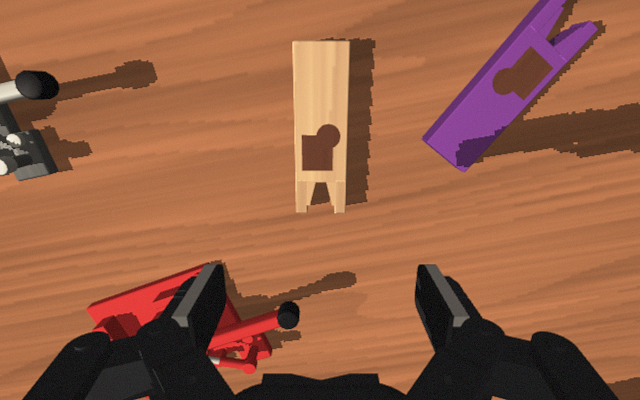

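The pin lies straight ahead in this view: plain end (293–350, 41), notched end (296–345, ~210). The red look-alike is at the lower left, near the left finger. I'll compute the pin's pose and where the look-alike's knob is.

Run:
```python
from h import *
m=dict(np.load("w1.npz"))
P=bp(m,[(293,41),(350,41),(297,206),(345,206),(297,212),(345,212)],[.02]*4+[0,0]); print(P.round(4))
print("red knob, plate corner",bp(m,[(288,315),(222,263)],[.044,.012]).round(3), "purple",bp(m,[(465,171),(422,137)],.02).round(3))
x=P[:2].mean(0)-P[2:4].mean(0);print(np.arctan2(x[1],x[0]),np.linalg.norm(x),P[:4].mean(0))
print("proj TCP",proj(m,[[.4584,-.2723,.1545],[.4584,-.2723,.0]]))
```

```text
[[ 0.5731 -0.2748  0.02  ]
 [ 0.5648 -0.3169  0.02  ]
 [ 0.443  -0.2492  0.02  ]
 [ 0.4348 -0.2908  0.02  ]
 [ 0.43   -0.245   0.    ]
 [ 0.4211 -0.2899  0.    ]]
red knob, plate corner [[ 0.35  -0.222  0.044]
 [ 0.397 -0.164  0.012]] purple [[ 0.446 -0.396  0.02 ]
 [ 0.482 -0.363  0.02 ]]
-0.19621564711236222 0.13260909588959743 [ 0.5039192  -0.28293768  0.02      ]
proj TCP [[318.71721717 265.4377289 ]
 [319.30144181 178.43312876]]
```

Request:
jog_arm:
  moves:
    - {"x": -0.04,"y": 0.06,"z": 1.2,"rx": 0,"ry": 0,"rz": 0,"fingers": 1}
    - {"x": -0.04,"y": 0.06,"z": 2.4,"rx": 0,"ry": 0,"rz": 0,"fingers": 1}
    - {"x": -0.04,"y": 0.06,"z": 3.6,"rx": 0,"ry": 0,"rz": 0,"fingers": 1}
    - {"x": -0.04,"y": 0.06,"z": 4.4,"rx": 0,"ry": 0,"rz": 0,"fingers": 1}
    - {"x": -0.04,"y": 0.06,"z": 4.8,"rx": 0,"ry": 0,"rz": 0,"fingers": 1}
    - {"x": -0.04,"y": 0.06,"z": 5.05,"rx": 0,"ry": 0,"rz": 0,"fingers": 1}
    - {"x": -0.04,"y": 0.06,"z": 5.05,"rx": 0,"ry": 0,"rz": 0,"fingers": 1}
    - {"x": -0.04,"y": 0.06,"z": 5.05,"rx": 0,"ry": 0,"rz": 0,"fingers": 1}

```text
time_s: 2.08
ee_pos: [0.4573, -0.2738, 0.0033]
ee_rot: [3.127, -0.3, -0.0]
force: [0.3, 0.4, -0.6]
width: 0.0856
grasp_force: 0.0
```

Request:
jog_arm:
  moves:
    - {"x": 0,"y": 0,"z": 0,"rx": 0,"ry": 0,"rz": 0,"fingers": 0}
    - {"x": 0,"y": 0,"z": 0,"rx": 0,"ry": 0,"rz": 0,"fingers": 0}
    - {"x": 0,"y": 0,"z": 0,"rx": 0,"ry": 0,"rz": 0,"fingers": 0}
    - {"x": 0,"y": 0,"z": 0,"rx": 0,"ry": 0,"rz": 0,"fingers": 0}
    - {"x": 0,"y": 0,"z": 0,"rx": 0,"ry": 0,"rz": 0,"fingers": 0}
    - {"x": 0,"y": 0,"z": 0,"rx": 0,"ry": 0,"rz": 0,"fingers": 0}
    - {"x": 0,"y": 0,"z": 0,"rx": 0,"ry": 0,"rz": 0,"fingers": 0}
    - {"x": 0,"y": 0,"z": 0,"rx": 0,"ry": 0,"rz": 0,"fingers": 0}
    - {"x": 0,"y": 0,"z": 0,"rx": 0,"ry": 0,"rz": 0,"fingers": 0}
    - {"x": 0,"y": 0,"z": 0,"rx": 0,"ry": 0,"rz": 0,"fingers": 0}
    - {"x": 0,"y": 0,"z": 0,"rx": 0,"ry": 0,"rz": 0,"fingers": 0}
    - {"x": 0,"y": 0,"z": 0,"rx": 0,"ry": 0,"rz": 0,"fingers": 0}

```text
time_s: 3.08
ee_pos: [0.4576, -0.274, 0.0043]
ee_rot: [3.127, -0.299, 0.003]
force: [-1.8, 0.8, 7.3]
width: 0.0423
grasp_force: 60.8
```

Request:
jog_arm:
  moves:
    - {"x": 0,"y": 0,"z": -0.5,"rx": 0,"ry": 0,"rz": 0,"fingers": 0}
    - {"x": 0,"y": 0,"z": -1.2,"rx": 0,"ry": 0,"rz": 0,"fingers": 0}
    - {"x": 0,"y": 0,"z": -2.0,"rx": 0,"ry": 0,"rz": 0,"fingers": 0}
    - {"x": 0,"y": 0,"z": -2.7,"rx": 0,"ry": 0,"rz": 0,"fingers": 0}
    - {"x": 0,"y": 0,"z": -3.0,"rx": 0,"ry": 0,"rz": 0,"fingers": 0}
    - {"x": -0.3,"y": -0.9,"z": -3.0,"rx": 0,"ry": 0,"rz": -0.2,"fingers": 0}
    - {"x": -0.6,"y": -1.8,"z": -3.0,"rx": 0,"ry": 0,"rz": -0.4,"fingers": 0}
    - {"x": -0.9,"y": -2.7,"z": -3.0,"rx": 0,"ry": 0,"rz": -0.5,"fingers": 0}
    - {"x": -1.2,"y": -3.6,"z": -3.0,"rx": 0,"ry": 0,"rz": -0.7,"fingers": 0}
    - {"x": -1.5,"y": -4.5,"z": -3.0,"rx": 0,"ry": 0,"rz": -0.9,"fingers": 0}
    - {"x": -1.8,"y": -5.4,"z": -3.0,"rx": 0,"ry": 0,"rz": -1.1,"fingers": 0}
    - {"x": -2.1,"y": -6.3,"z": -3.0,"rx": 0,"ry": 0,"rz": -1.2,"fingers": 0}
    - {"x": -2.4,"y": -7.2,"z": -3.0,"rx": 0,"ry": 0,"rz": -1.4,"fingers": 0}
    - {"x": -2.7,"y": -8.1,"z": -3.0,"rx": 0,"ry": 0,"rz": -1.6,"fingers": 0}
    - {"x": -3.0,"y": -9.0,"z": -3.0,"rx": 0,"ry": 0,"rz": -1.8,"fingers": 0}
    - {"x": -3.3,"y": -9.9,"z": -3.0,"rx": 0,"ry": 0,"rz": -2.0,"fingers": 0}
    - {"x": -3.5,"y": -10.5,"z": -3.0,"rx": 0,"ry": 0,"rz": -2.05,"fingers": 0}
    - {"x": -3.56,"y": -10.72,"z": -3.0,"rx": 0,"ry": 0,"rz": -2.05,"fingers": 0}
    - {"x": -3.56,"y": -10.72,"z": -3.0,"rx": 0,"ry": 0,"rz": -2.05,"fingers": 0}
    - {"x": -3.56,"y": -10.72,"z": -3.0,"rx": 0,"ry": 0,"rz": -2.05,"fingers": 0}

```text
time_s: 4.75
ee_pos: [0.4129, 0.0621, 0.0929]
ee_rot: [3.141, 0.038, -0.001]
force: [-0.8, 0.2, -1.3]
width: 0.0426
grasp_force: 61.4
```

Run:
```python
from rig import sense,camera,camera_model
from h import *
s=sense();m=camera_model("wrist")
im=camera("wrist")[:,:,::-1]
np.savez("w3.npz",**m)
R=cv2.Rodrigues(s["ee_rot"])[0];print(s["ee_pos"],R.round(3),s["time_s"],s["force"])
cv2.imwrite("pics/wrist3.png",im)
c=im[0:300,170:450]; cv2.imwrite("pics/crop3.png",cv2.resize(c,None,fx=2,fy=2,interpolation=2))
```

```text
[0.4128586  0.06213736 0.09287346] [[ 1.     0.024 -0.   ]
 [ 0.024 -1.    -0.   ]
 [-0.     0.    -1.   ]] 4.75 [-0.7941628   0.22014522 -1.27822581]
```

View pics/crop3.png

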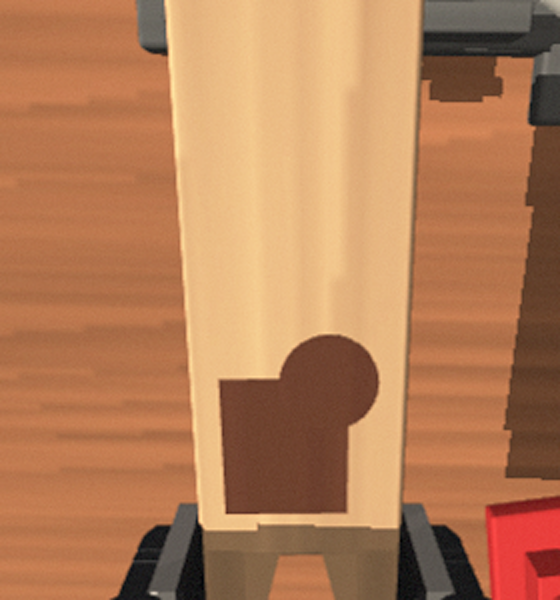

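The pin fills the view, its edges running from crop (170,0)/(423,0) to (200,520)/(403,520). I'll fit its lateral offset, yaw and droop in the hand, and re-fit the holder by image code from the earlier, unobstructed wrist image.

Run:
```python
from h import *
from rig import camera,camera_model
from scipy.optimize import least_squares
m=dict(np.load("w3.npz"))
im=cv2.cvtColor(cv2.imread("pics/wrist3.png"),cv2.COLOR_BGR2GRAY).astype(float)
# pale bar edges: refine near guessed columns
obs=[]
for v in (5,40,80,120,160,200,240):
    for g,side in ((255+15*v/260,1),(381.5-10*v/260,-1)):
        row=cv2.GaussianBlur(im,(0,0),1)[v]; k=np.arange(int(g)-7,int(g)+8)
        d=np.gradient(row)[k]*side; obs.append((k[np.argmax(d)],v,side))
obs=np.array(obs,float)
# world line model: top edges at tool y offset; params y0(at TCP),yaw,zTop at TCP,pitch
T=np.array([.41286,.06214])
R=np.array([[1,-.024],[.024,1]])
def res(p):
    out=[]
    for u,v,sd in obs:
        # intersect ray with plane z = p2 + p3*(x-T0)
        a=bp(m,[u,v],0.)[0]; b=bp(m,[u,v],.1)[0]
        t=(p[2]+p[3]*(a[0]-T[0])-a[2])/((b[2]-a[2])-p[3]*(b[0]-a[0]))
        q=a+t*(b-a); l=(q[:2]-T)@R
        out.append(l[1]-(p[0]+p[1]*l[0]+sd*.022))
    return np.array(out)*1e3
r=least_squares(res,[0,0,.11,0]);print("y0,yaw,ztop,pitch",r.x.round(4),r.fun.round(2)); print(obs[:4])
for n in ("scene","side"):
    cv2.imwrite(f"pics/{n}3.png",camera(n)[:,:,::-1])
a=cv2.imread("pics/scene3.png")[150:250,260:390];b=cv2.imread("pics/side3.png")[140:260,250:370]
o=np.zeros((600,800,3),np.uint8);o[:308,:400]=cv2.resize(a,(400,308),interpolation=2);o[:400,400:800]=cv2.resize(b,(400,400),interpolation=2)
cv2.imwrite("pics/crop4.png",o)
```

```text
y0,yaw,ztop,pitch [-1.000e-04  7.300e-03  1.035e-01  7.100e-03] [ 0.09 -0.06 -0.14  0.08  0.1   0.15 -0.02 -0.15 -0.15 -0.08  0.12 -0.01
 -0.01  0.07]
[[252.   5.   1.]
 [380.   5.  -1.]
 [255.  40.   1.]
 [378.  40.  -1.]]
```

View pics/crop4.png

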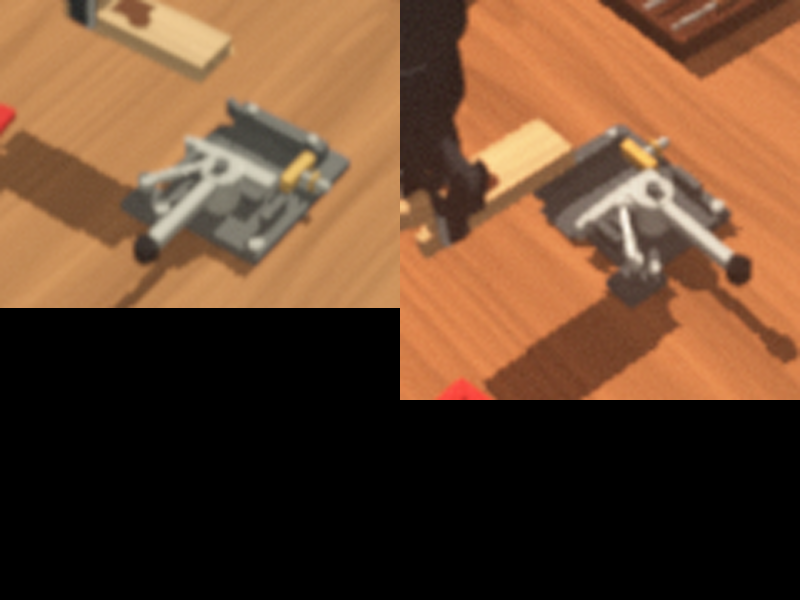

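Pin in hand: centred, yaw +0.007, no droop. I'll check the holder fit's lateral offset against the wall and jaw edges in crop0.

Run:
```python
from h import *
# wrist model at start (same pose as first picture)
m=dict(K=np.array([[334.82170304,0,320.03173267],[0,334.82170304,197.78247521],[0,0,1]]),rvec=np.array([2.74367679e-03,3.09653723,.519214210]),tvec=np.array([.67369563,-.04273944,.38113709]))
x0,y0,a=.56455,.06574,.02378
R=np.array([[np.cos(a),-np.sin(a)],[np.sin(a),np.cos(a)]])
H=[(30,23,30),(-10,23,30),(40,-20.4,29),(5,-20.4,29),(-36,-23.7,29),(-36,48,12),(42,19,26),(42,-19,26),(68,48,12)]
p=proj(m,[[*(R@np.array(h[:2])/1e3+[x0,y0]),h[2]/1e3] for h in H])
for h,q in zip(H,p): print(h,((q-[330,50])*2.7).round(0))
im=cv2.imread("pics/wrist0.png").astype(int)
for u in (385,395,410,425): print(u,im[192:262,u].sum(1)//3)
```

```text
(30, 23, 30) [163. 524.]
(-10, 23, 30) [258. 522.]
(40, -20.4, 29) [142. 428.]
(5, -20.4, 29) [228. 426.]
(-36, -23.7, 29) [330. 416.]
(-36, 48, 12) [299. 553.]
(42, 19, 26) [133. 512.]
(42, -19, 26) [136. 428.]
(68, 48, 12) [ 68. 558.]
385 [ 62  76  78  75  77 155 197 198 197 200 199 199 199 199 201 205 153 105
  98 100 102 100 103  97 104 102  98 102 107  71  53  55  56  54  57  51
  54  56  53  50  54  53  54  51  55  53  46  40  42  44  40  33  52  95
 103 103 101 107 112 103  98 102 106 120 119 121 123 120 120 122]
395 [ 62  80  76  78  71 177 198 197 197 196 196 197 194 197 196 203 146 103
 100 103 101  99 100 101 100 102 100 102 105  72  53  56  58  54  52  55
  52  55  57  55  52  54  56  56  53  52  44  40  43  43  41  39  59  95
 102 103 106 102  99 106 100 102 105 114 117 113 112 115 115 113]
410 [201 211 217 135  92 179 195 192 190 194 192 193 193 193 195 200 132  98
 100  97  99  97  99 102 101 105 102 108 105  69  52  51  58  57  50  56
  53  52  53  55  61  52  60  54  56  47  36  44  40  42  36  40  85  98
  98  99 101  98 100 100 100  99 111 115 111 110 114 110 112 110]
425 [196 200 182 170 144  90 134 187 197 193 197 195 192 194 191 127  98 103
 101 100  99  99 101 102 102 101 101 103 105  67  52  56  54  59  52  54
  52  60  55  57  57  58  52  53  60  44  39  40  38  40  40  41  93 102
  99 100  99  98  96  99 101  96 115 133 135 133 135 134 139 137]
```

Request:
jog_arm:
  moves:
    - {"x": 0.2,"y": 0,"z": 0.5,"rx": 0,"ry": 0,"rz": 0.05,"fingers": 0}
    - {"x": 0.2,"y": 0,"z": 1.0,"rx": 0,"ry": 0,"rz": 0.05,"fingers": 0}
    - {"x": 0.2,"y": 0,"z": 1.5,"rx": 0,"ry": 0,"rz": 0.05,"fingers": 0}
    - {"x": 0.2,"y": 0,"z": 1.8,"rx": 0,"ry": 0,"rz": 0.05,"fingers": 0}
    - {"x": 0.2,"y": 0,"z": 2.1,"rx": 0,"ry": 0,"rz": 0.05,"fingers": 0}
    - {"x": 0.2,"y": 0,"z": 2.2,"rx": 0,"ry": 0,"rz": 0.05,"fingers": 0}
    - {"x": 0.2,"y": 0,"z": 2.3,"rx": 0,"ry": 0,"rz": 0.05,"fingers": 0}
    - {"x": 0.2,"y": 0,"z": 2.35,"rx": 0,"ry": 0,"rz": 0.05,"fingers": 0}
    - {"x": 0.2,"y": 0,"z": 2.35,"rx": 0,"ry": 0,"rz": 0.05,"fingers": 0}
    - {"x": 0.2,"y": 0,"z": 2.35,"rx": 0,"ry": 0,"rz": 0.05,"fingers": 0}

```text
time_s: 5.73
ee_pos: [0.4194, 0.0623, 0.0229]
ee_rot: [-3.141, -0.028, -0.001]
force: [-0.0, 0.9, -1.3]
width: 0.043
grasp_force: 61.4
```

Run:
```python
from rig import sense,camera,camera_model
from h import *
s=sense();print(s["ee_pos"],s["force"],s["moment"])
for n in ("scene","side"):
    cv2.imwrite(f"pics/{n}5.png",camera(n)[:,:,::-1])
a=cv2.imread("pics/scene5.png")[150:250,260:390];b=cv2.imread("pics/side5.png")[165:245,265:345]
o=np.zeros((600,800,3),np.uint8);o[:308,:400]=cv2.resize(a,(400,308),interpolation=2);o[:400,400:800]=cv2.resize(b,(400,400),interpolation=2)
cv2.imwrite("pics/crop5.png",o)
```

```text
[0.41935122 0.0622891  0.02287993] [-0.0139339   0.93789236 -1.33078533] [ 0.01372028  0.03835507 -0.00688272]
```

View pics/crop5.png

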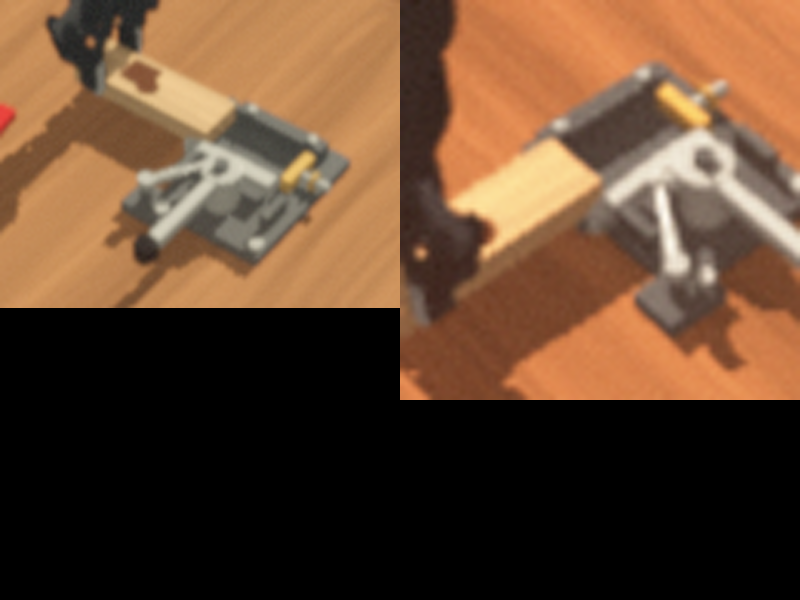

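The pin's nose sits in the mouth between wall and jaw (side crop nose at (555,140)–(605,185)) with no contact force. I'll lower it to find the floor.

Request:
jog_arm:
  moves:
    - {"x": 0,"y": 0,"z": 0.07,"rx": 0,"ry": 0,"rz": 0,"fingers": 0}
    - {"x": 0,"y": 0,"z": 0.1,"rx": 0,"ry": 0,"rz": 0,"fingers": 0}
    - {"x": 0,"y": 0,"z": 0.1,"rx": 0,"ry": 0,"rz": 0,"fingers": 0}

```text
time_s: 6.08
ee_pos: [0.4191, 0.0624, 0.0195]
ee_rot: [-3.141, -0.029, 0.0]
force: [0.1, -0.3, -2.3]
width: 0.0426
grasp_force: 61.4
```

Request:
jog_arm:
  moves:
    - {"x": 0,"y": 0,"z": 0.03,"rx": 0,"ry": 0,"rz": 0,"fingers": 0}
    - {"x": 0,"y": 0,"z": 0.05,"rx": 0,"ry": 0,"rz": 0,"fingers": 0}
    - {"x": 0,"y": 0,"z": 0.05,"rx": 0,"ry": 0,"rz": 0,"fingers": 0}

```text
time_s: 6.33
ee_pos: [0.4191, 0.0623, 0.0179]
ee_rot: [3.141, 0.029, -0.0]
force: [-0.3, -0.5, -1.3]
width: 0.0425
grasp_force: 61.4
```

Request:
jog_arm:
  moves:
    - {"x": 0.15,"y": 0,"z": 0,"rx": 0,"ry": 0,"rz": 0,"fingers": 0}
    - {"x": 0.3,"y": 0,"z": 0,"rx": 0,"ry": 0,"rz": 0,"fingers": 0}
    - {"x": 0.45,"y": 0,"z": 0,"rx": 0,"ry": 0,"rz": 0,"fingers": 0}
    - {"x": 0.6,"y": 0,"z": 0,"rx": 0,"ry": 0,"rz": 0,"fingers": 0}
    - {"x": 0.75,"y": 0,"z": 0,"rx": 0,"ry": 0,"rz": 0,"fingers": 0}
    - {"x": 0.9,"y": 0,"z": 0,"rx": 0,"ry": 0,"rz": 0,"fingers": 0}
    - {"x": 1.0,"y": 0,"z": 0,"rx": 0,"ry": 0,"rz": 0,"fingers": 0}

```text
time_s: 6.92
ee_pos: [0.4496, 0.0631, 0.0179]
ee_rot: [-3.141, -0.029, 0.0]
force: [-3.8, 3.7, -0.3]
width: 0.042
grasp_force: 61.5
```

Request:
jog_arm:
  moves:
    - {"x": 0.1,"y": 0,"z": 0,"rx": 0,"ry": 0,"rz": 0,"fingers": 0}
    - {"x": 0.2,"y": 0,"z": 0,"rx": 0,"ry": 0,"rz": 0,"fingers": 0}
    - {"x": 0.3,"y": 0,"z": 0,"rx": 0,"ry": 0,"rz": 0,"fingers": 0}
    - {"x": 0.4,"y": 0,"z": 0,"rx": 0,"ry": 0,"rz": 0,"fingers": 0}
    - {"x": 0.5,"y": 0,"z": 0,"rx": 0,"ry": 0,"rz": 0,"fingers": 0}

```text
time_s: 7.33
ee_pos: [0.4642, 0.0634, 0.018]
ee_rot: [-3.141, -0.03, 0.001]
force: [-3.8, 5.7, -2.2]
width: 0.0426
grasp_force: 61.5
```

Request:
jog_arm:
  moves:
    - {"x": 0.1,"y": 0,"z": 0,"rx": 0,"ry": 0,"rz": 0,"fingers": 0}
    - {"x": 0.2,"y": 0,"z": 0,"rx": 0,"ry": 0,"rz": 0,"fingers": 0}
    - {"x": 0.3,"y": 0,"z": 0,"rx": 0,"ry": 0,"rz": 0,"fingers": 0}
    - {"x": 0.4,"y": 0,"z": 0,"rx": 0,"ry": 0,"rz": 0,"fingers": 0}
    - {"x": 0.5,"y": 0,"z": 0,"rx": 0,"ry": 0,"rz": 0,"fingers": 0}
    - {"x": 0.6,"y": 0,"z": 0,"rx": 0,"ry": 0,"rz": 0,"fingers": 0}

```text
time_s: 7.83
ee_pos: [0.482, 0.0638, 0.0179]
ee_rot: [-3.141, -0.029, 0.001]
force: [-4.4, 5.9, -0.7]
width: 0.0426
grasp_force: 61.5
```

Request:
jog_arm:
  moves:
    - {"x": 0.03,"y": 0,"z": 0,"rx": 0,"ry": 0,"rz": 0,"fingers": 0}
    - {"x": 0.06,"y": 0,"z": 0,"rx": 0,"ry": 0,"rz": 0,"fingers": 0}
    - {"x": 0.09,"y": 0,"z": 0,"rx": 0,"ry": 0,"rz": 0,"fingers": 0}
    - {"x": 0.12,"y": 0,"z": 0,"rx": 0,"ry": 0,"rz": 0,"fingers": 0}

```text
time_s: 8.17
ee_pos: [0.4855, 0.0639, 0.0179]
ee_rot: [-3.141, -0.029, 0.001]
force: [-4.2, 6.1, -1.8]
width: 0.0423
grasp_force: 61.5
```

Request:
jog_arm:
  moves:
    - {"x": 0.03,"y": 0,"z": 0.02,"rx": 0,"ry": 0,"rz": 0,"fingers": 0}
    - {"x": 0.06,"y": 0,"z": 0.04,"rx": 0,"ry": 0,"rz": 0,"fingers": 0}
    - {"x": 0.09,"y": 0,"z": 0.04,"rx": 0,"ry": 0,"rz": 0,"fingers": 0}

```text
time_s: 8.42
ee_pos: [0.4879, 0.0639, 0.0168]
ee_rot: [-3.141, -0.029, 0.002]
force: [-6.7, 6.2, 4.9]
width: 0.0426
grasp_force: 62.1
```

Request:
jog_arm:
  moves:
    - {"x": 0.02,"y": 0,"z": 0,"rx": 0,"ry": 0,"rz": 0,"fingers": 0}
    - {"x": 0.04,"y": 0,"z": 0,"rx": 0,"ry": 0,"rz": 0,"fingers": 0}

```text
time_s: 8.58
ee_pos: [0.4889, 0.0638, 0.0168]
ee_rot: [3.141, 0.029, -0.002]
force: [-7.2, 6.7, 4.0]
width: 0.0427
grasp_force: 62.1
```

Request:
jog_arm:
  moves:
    - {"x": 0.02,"y": 0,"z": 0,"rx": 0,"ry": 0,"rz": 0,"fingers": 0}
    - {"x": 0.04,"y": 0,"z": 0,"rx": 0,"ry": 0,"rz": 0,"fingers": 0}

```text
time_s: 8.75
ee_pos: [0.4899, 0.0638, 0.0168]
ee_rot: [3.141, 0.029, -0.002]
force: [-8.2, 5.9, 3.4]
width: 0.0425
grasp_force: 62.1
```

Floor contact is light at 4 N and drag is about 7–8 N. I'll continue in 1 mm steps.

Request:
jog_arm:
  moves:
    - {"x": 0.02,"y": 0,"z": 0,"rx": 0,"ry": 0,"rz": 0,"fingers": 0}
    - {"x": 0.04,"y": 0,"z": 0,"rx": 0,"ry": 0,"rz": 0,"fingers": 0}

```text
time_s: 8.92
ee_pos: [0.4904, 0.0637, 0.0167]
ee_rot: [3.141, 0.029, -0.004]
force: [-13.1, 8.8, 7.6]
width: 0.0425
grasp_force: 62.6
```

Request:
jog_arm:
  moves:
    - {"x": 0.02,"y": 0,"z": 0,"rx": 0,"ry": 0,"rz": 0,"fingers": 0}
    - {"x": 0.03,"y": 0,"z": 0,"rx": 0,"ry": 0,"rz": 0,"fingers": 0}

```text
time_s: 9.08
ee_pos: [0.4904, 0.0636, 0.0166]
ee_rot: [3.141, 0.029, -0.007]
force: [-15.2, 11.0, 9.4]
width: 0.0428
grasp_force: 62.8
```

Request:
jog_arm:
  moves:
    - {"x": 0.02,"y": 0,"z": 0,"rx": 0,"ry": 0,"rz": 0,"fingers": 0}
    - {"x": 0.03,"y": 0,"z": 0,"rx": 0,"ry": 0,"rz": 0,"fingers": 0}

```text
time_s: 9.25
ee_pos: [0.4904, 0.0636, 0.0165]
ee_rot: [3.141, 0.028, -0.009]
force: [-19.8, 13.4, 13.0]
width: 0.0421
grasp_force: 63.2
```

The pin is home: the advance stopped at x = 0.4904 and the force rose to 20 N, of which about 12 N is on the stop. I'll relax and release.

Request:
jog_arm:
  moves:
    - {"x": -0.04,"y": 0,"z": -0.02,"rx": 0,"ry": 0,"rz": 0,"fingers": 0}
    - {"x": -0.04,"y": 0,"z": -0.02,"rx": 0,"ry": 0,"rz": 0,"fingers": 0.6}
    - {"x": -0.04,"y": 0,"z": -0.02,"rx": 0,"ry": 0,"rz": 0,"fingers": 0.7}
    - {"x": -0.04,"y": 0,"z": -0.02,"rx": 0,"ry": 0,"rz": 0,"fingers": 0.8}
    - {"x": -0.04,"y": 0,"z": -0.02,"rx": 0,"ry": 0,"rz": 0,"fingers": 0.8}
    - {"x": -0.04,"y": 0,"z": -0.02,"rx": 0,"ry": 0,"rz": 0,"fingers": 0.8}

```text
time_s: 9.75
ee_pos: [0.4929, 0.0635, 0.0175]
ee_rot: [3.141, 0.028, 0.0]
force: [-0.9, -1.1, 0.1]
width: 0.0683
grasp_force: 0.0
```

Request:
jog_arm:
  moves:
    - {"x": 0,"y": 0,"z": -0.6,"rx": 0,"ry": 0,"rz": 0,"fingers": 0.8}
    - {"x": 0,"y": 0,"z": -1.4,"rx": 0,"ry": 0,"rz": 0,"fingers": 0.8}
    - {"x": 0,"y": 0,"z": -2.4,"rx": 0,"ry": 0,"rz": 0,"fingers": 0.6}
    - {"x": 0,"y": 0,"z": -3.4,"rx": 0,"ry": 0,"rz": 0,"fingers": 0}
    - {"x": 0,"y": 0,"z": -3.6,"rx": 0,"ry": 0,"rz": 0,"fingers": 0}
    - {"x": 0,"y": 0,"z": -3.6,"rx": 0,"ry": 0,"rz": 0,"fingers": 0}

```text
time_s: 10.25
ee_pos: [0.4943, 0.0643, 0.128]
ee_rot: [-3.139, -0.029, -0.008]
force: [-0.3, 0.6, -0.0]
width: 0.0201
grasp_force: 0.0
```

Run:
```python
from rig import sense,camera,camera_model
from h import *
s=sense();m=camera_model("wrist")
print(s["ee_pos"],s["ee_rot"],s["joints"].round(3),s["width"])
im=camera("wrist")[:,:,::-1]
cv2.imwrite("pics/wrist6.png",im); np.savez("w6.npz",**m)
```

```text
[0.49427261 0.06429416 0.12803244] [-3.13915903 -0.0287426  -0.0076756 ] [ 5.250e-01  1.620e-01 -5.170e-01  1.000e-03 -8.860e-01  1.064e+00] 0.02006702623893681
```

View pics/wrist6.png

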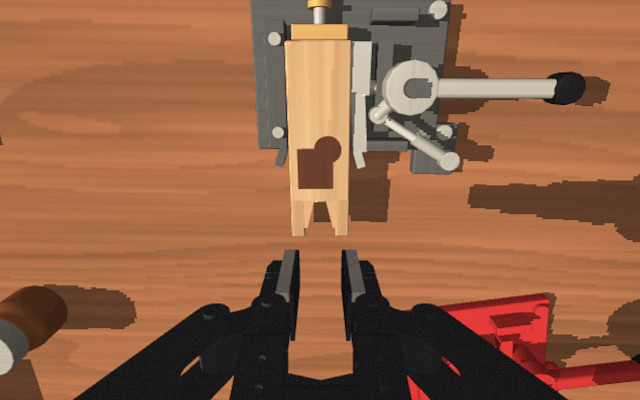

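The picture shows the pin home: its plain end at (318,40) is against the brass stop (320,32). The lever is open, with hub (410,88) and knob (567,88). I'll recheck the pivot and plan the approach and swing.

```bash
cat > plan.py <<'E'
from rig import sense
from h import *
piv=np.array([.5759,.0080]); yaw0=.0238
s=sense(); R=cv2.Rodrigues(s["ee_rot"])[0]; p=s["ee_pos"]; psi0=np.arctan2(R[1,0],R[0,0])
def pose(phi,gap,r=.075,k=.8):
    a=phi+yaw0; psi=yaw0+k*phi; d=a-psi
    b=.006+.011*np.cos(d)+.0145*np.sin(d)+gap
    return piv+r*np.array([np.sin(a),-np.cos(a)])+b*np.array([-np.cos(a),-np.sin(a)]),psi
def row(phi,gap,z,**k):
    q,psi=pose(phi,gap,**k); t=R.T@(np.array([*q,z])-p)/.03
    print(round(phi,2),"x %.2f y %.2f z %.2f rz %.2f"%(*t,-np.degrees(psi-psi0)/6), q.round(4))
E
python3 - <<'E'
from plan import *
m=dict(np.load("w6.npz")); print(bp(m,[(410,88),(567,88)],[.051,.05]).round(4), bp(m,[(318,40)],.032).round(4), p,psi0)
row(0,.012,p[2]); row(0,.012,.034)
E
```

```text
[[ 0.5759  0.0092  0.051 ]
 [ 0.5775 -0.0892  0.05  ]] [[0.6043 0.0671 0.032 ]] [0.49322341 0.06391694 0.12634999] 0.017918232263356284
0 x 1.77 y 4.42 z -0.00 rz -0.06 [ 0.5487 -0.0677]
0 x 1.76 y 4.42 z 3.08 rz -0.06 [ 0.5487 -0.0677]
```

Request:
jog_arm:
  moves:
    - {"x": 0.45,"y": 1.1,"z": 0,"rx": 0,"ry": 0,"rz": 0,"fingers": 0}
    - {"x": 0.9,"y": 2.2,"z": 0,"rx": 0,"ry": 0,"rz": 0,"fingers": 0}
    - {"x": 1.3,"y": 3.3,"z": 0,"rx": 0,"ry": 0,"rz": 0,"fingers": 0}
    - {"x": 1.77,"y": 4.42,"z": 0,"rx": 0,"ry": 0,"rz": -0.06,"fingers": 0}
    - {"x": 1.77,"y": 4.42,"z": 0,"rx": 0,"ry": 0,"rz": -0.06,"fingers": 0}
    - {"x": 1.77,"y": 4.42,"z": 1.0,"rx": 0,"ry": 0,"rz": -0.06,"fingers": 0}
    - {"x": 1.77,"y": 4.42,"z": 1.8,"rx": 0,"ry": 0,"rz": -0.06,"fingers": 0}
    - {"x": 1.77,"y": 4.42,"z": 2.5,"rx": 0,"ry": 0,"rz": -0.06,"fingers": 0}
    - {"x": 1.77,"y": 4.42,"z": 2.9,"rx": 0,"ry": 0,"rz": -0.06,"fingers": 0}
    - {"x": 1.77,"y": 4.42,"z": 3.08,"rx": 0,"ry": 0,"rz": -0.06,"fingers": 0}
    - {"x": 1.77,"y": 4.42,"z": 3.08,"rx": 0,"ry": 0,"rz": -0.06,"fingers": 0}

```text
time_s: 11.22
ee_pos: [0.5465, -0.0683, 0.0306]
ee_rot: [3.141, 0.038, -0.007]
force: [0.7, -0.4, 0.0]
width: -0.0003
grasp_force: 0.0
```

Run:
```python
from plan import *
print(p,psi0,s["force"],s["width"],s["joints"].round(2))
row(0,.003,.034)
for phi in np.arange(.0,1.6,.1): row(phi,.0,.034)
```

```text
[ 0.54648678 -0.06830351  0.03060086] 0.02410030119347738 [ 0.68129264 -0.37455349  0.01461161] -0.000335618104970206 [ 0.23  0.37 -0.5  -0.   -0.7   1.36]
0 x 0.37 y -0.02 z -0.12 rz 0.00 [ 0.5577 -0.0675]
0.0 x 0.47 y -0.02 z -0.12 rz 0.00 [ 0.5607 -0.0674]
0.1 x 0.72 y 0.03 z -0.12 rz -0.76 [ 0.568  -0.0686]
0.2 x 0.96 y 0.05 z -0.12 rz -1.53 [ 0.5754 -0.069 ]
0.3 x 1.21 y 0.05 z -0.12 rz -2.29 [ 0.5828 -0.0688]
0.4 x 1.46 y 0.02 z -0.12 rz -3.05 [ 0.5902 -0.0678]
0.5 x 1.70 y -0.03 z -0.12 rz -3.82 [ 0.5975 -0.0661]
0.6 x 1.94 y -0.10 z -0.12 rz -4.58 [ 0.6046 -0.0638]
0.7 x 2.17 y -0.20 z -0.12 rz -5.34 [ 0.6114 -0.0607]
0.8 x 2.39 y -0.32 z -0.12 rz -6.11 [ 0.6179 -0.057 ]
0.9 x 2.60 y -0.46 z -0.13 rz -6.87 [ 0.624  -0.0527]
1.0 x 2.79 y -0.62 z -0.13 rz -7.64 [ 0.6297 -0.0478]
1.1 x 2.97 y -0.79 z -0.13 rz -8.40 [ 0.6349 -0.0424]
1.2 x 3.13 y -0.99 z -0.13 rz -9.16 [ 0.6396 -0.0364]
1.3 x 3.27 y -1.20 z -0.13 rz -9.93 [ 0.6436 -0.0301]
1.4 x 3.39 y -1.42 z -0.13 rz -10.69 [ 0.6471 -0.0233]
1.5 x 3.49 y -1.65 z -0.13 rz -11.46 [ 0.6498 -0.0163]
```

Request:
jog_arm:
  moves:
    - {"x": 0.2,"y": -0.02,"z": -0.1,"rx": 0,"ry": 0,"rz": 0,"fingers": 0}
    - {"x": 0.37,"y": -0.02,"z": -0.1,"rx": 0,"ry": 0,"rz": 0,"fingers": 0}
    - {"x": 0.47,"y": -0.02,"z": -0.1,"rx": 0,"ry": 0,"rz": 0,"fingers": 0}
    - {"x": 0.6,"y": 0.0,"z": -0.1,"rx": 0,"ry": 0,"rz": -0.38,"fingers": 0}
    - {"x": 0.72,"y": 0.03,"z": -0.1,"rx": 0,"ry": 0,"rz": -0.76,"fingers": 0}
    - {"x": 0.84,"y": 0.04,"z": -0.1,"rx": 0,"ry": 0,"rz": -1.15,"fingers": 0}
    - {"x": 0.96,"y": 0.05,"z": -0.1,"rx": 0,"ry": 0,"rz": -1.53,"fingers": 0}

```text
time_s: 11.8
ee_pos: [0.5761, -0.0687, 0.0366]
ee_rot: [-3.128, -0.292, 0.003]
force: [-6.4, 0.8, 4.0]
width: -0.0002
grasp_force: 3.0
```

Run:
```python
import plan
from plan import *
def base(phi):
    q,psi=pose(phi,0); plan.p=np.array([*q,0]); c,s_=np.cos(psi),np.sin(psi)
    plan.R=np.array([[c,s_,0],[s_,-c,0],[0,0,-1]]); plan.psi0=psi
base(.2)
for phi in np.arange(.26,.93,.06): row(phi,0,0)
print(); base(.92)
for phi in np.arange(.98,1.7,.06): row(phi,0,0)
```

```text
0.26 x 0.15 y 0.03 z 0.00 rz -0.46 [ 0.5799 -0.069 ]
0.32 x 0.29 y 0.04 z 0.00 rz -0.92 [ 0.5843 -0.0686]
0.38 x 0.44 y 0.05 z 0.00 rz -1.38 [ 0.5888 -0.0681]
0.44 x 0.59 y 0.05 z 0.00 rz -1.83 [ 0.5931 -0.0672]
0.5 x 0.74 y 0.04 z 0.00 rz -2.29 [ 0.5975 -0.0661]
0.56 x 0.89 y 0.02 z 0.00 rz -2.75 [ 0.6018 -0.0648]
0.62 x 1.04 y -0.00 z 0.00 rz -3.21 [ 0.606  -0.0632]
0.68 x 1.18 y -0.04 z 0.00 rz -3.67 [ 0.6101 -0.0614]
0.74 x 1.33 y -0.08 z 0.00 rz -4.13 [ 0.614  -0.0593]
0.8 x 1.47 y -0.13 z 0.00 rz -4.58 [ 0.6179 -0.057 ]
0.86 x 1.60 y -0.19 z 0.00 rz -5.04 [ 0.6216 -0.0545]
0.92 x 1.74 y -0.26 z 0.00 rz -5.50 [ 0.6252 -0.0518]

0.98 x 0.15 y 0.01 z 0.00 rz -0.46 [ 0.6286 -0.0488]
1.04 x 0.30 y 0.01 z 0.00 rz -0.92 [ 0.6319 -0.0457]
1.1 x 0.45 y -0.00 z 0.00 rz -1.38 [ 0.6349 -0.0424]
1.16 x 0.60 y -0.02 z 0.00 rz -1.83 [ 0.6378 -0.0389]
1.22 x 0.75 y -0.05 z 0.00 rz -2.29 [ 0.6404 -0.0352]
1.28 x 0.90 y -0.09 z 0.00 rz -2.75 [ 0.6429 -0.0314]
1.34 x 1.04 y -0.13 z 0.00 rz -3.21 [ 0.6451 -0.0274]
1.4 x 1.18 y -0.18 z 0.00 rz -3.67 [ 0.6471 -0.0233]
1.46 x 1.32 y -0.25 z 0.00 rz -4.13 [ 0.6488 -0.0191]
1.52 x 1.45 y -0.32 z 0.00 rz -4.58 [ 0.6503 -0.0149]
1.58 x 1.58 y -0.39 z 0.00 rz -5.04 [ 0.6516 -0.0105]
1.64 x 1.71 y -0.48 z 0.00 rz -5.50 [ 0.6525 -0.006 ]
```

Request:
jog_arm:
  moves:
    - {"x": 0.15,"y": 0.03,"z": 0,"rx": 0,"ry": 0,"rz": -0.46,"fingers": 0}
    - {"x": 0.29,"y": 0.04,"z": 0.02,"rx": 0,"ry": 0,"rz": -0.92,"fingers": 0}
    - {"x": 0.44,"y": 0.05,"z": 0.04,"rx": 0,"ry": 0,"rz": -1.38,"fingers": 0}
    - {"x": 0.59,"y": 0.05,"z": 0.05,"rx": 0,"ry": 0,"rz": -1.83,"fingers": 0}
    - {"x": 0.74,"y": 0.04,"z": 0.05,"rx": 0,"ry": 0,"rz": -2.29,"fingers": 0}
    - {"x": 0.89,"y": 0.02,"z": 0.05,"rx": 0,"ry": 0,"rz": -2.75,"fingers": 0}

```text
time_s: 12.3
ee_pos: [0.6, -0.0654, 0.0349]
ee_rot: [-3.053, -0.738, 0.01]
force: [-12.6, -2.7, 9.0]
width: -0.0
grasp_force: 6.2
```

Request:
jog_arm:
  moves:
    - {"x": 0.15,"y": 0.02,"z": 0,"rx": 0,"ry": 0,"rz": -0.46,"fingers": 0}
    - {"x": 0.3,"y": 0.03,"z": 0,"rx": 0,"ry": 0,"rz": -0.92,"fingers": 0}
    - {"x": 0.45,"y": 0.03,"z": 0,"rx": 0,"ry": 0,"rz": -1.38,"fingers": 0}
    - {"x": 0.6,"y": 0.02,"z": 0,"rx": 0,"ry": 0,"rz": -1.83,"fingers": 0}
    - {"x": 0.75,"y": 0,"z": 0,"rx": 0,"ry": 0,"rz": -2.29,"fingers": 0}
    - {"x": 0.9,"y": -0.03,"z": 0,"rx": 0,"ry": 0,"rz": -2.75,"fingers": 0}

```text
time_s: 12.8
ee_pos: [0.6225, -0.0535, 0.0348]
ee_rot: [-2.915, -1.168, 0.014]
force: [-13.3, -8.9, 10.5]
width: -0.0004
grasp_force: 7.8
```

Request:
jog_arm:
  moves:
    - {"x": 0.15,"y": 0.01,"z": 0,"rx": 0,"ry": 0,"rz": -0.46,"fingers": 0}
    - {"x": 0.3,"y": 0.01,"z": 0,"rx": 0,"ry": 0,"rz": -0.92,"fingers": 0}
    - {"x": 0.45,"y": 0,"z": 0,"rx": 0,"ry": 0,"rz": -1.38,"fingers": 0}
    - {"x": 0.6,"y": -0.02,"z": 0,"rx": 0,"ry": 0,"rz": -1.83,"fingers": 0}
    - {"x": 0.75,"y": -0.05,"z": 0,"rx": 0,"ry": 0,"rz": -2.29,"fingers": 0}
    - {"x": 0.9,"y": -0.09,"z": 0,"rx": 0,"ry": 0,"rz": -2.75,"fingers": 0}

```text
time_s: 13.3
ee_pos: [0.6416, -0.0327, 0.0348]
ee_rot: [-2.717, -1.574, 0.01]
force: [-8.5, -6.3, 4.0]
width: -0.0003
grasp_force: 4.3
```

Request:
jog_arm:
  moves:
    - {"x": 0.15,"y": 0,"z": 0,"rx": 0,"ry": 0,"rz": -0.46,"fingers": 0}
    - {"x": 0.3,"y": -0.01,"z": 0,"rx": 0,"ry": 0,"rz": -0.92,"fingers": 0}
    - {"x": 0.45,"y": -0.03,"z": 0,"rx": 0,"ry": 0,"rz": -1.38,"fingers": 0}
    - {"x": 0.6,"y": -0.06,"z": 0,"rx": 0,"ry": 0,"rz": -1.83,"fingers": 0}
    - {"x": 0.6,"y": -0.06,"z": 0,"rx": 0,"ry": 0,"rz": -1.83,"fingers": 0}

```text
time_s: 13.72
ee_pos: [0.6533, -0.0135, 0.0355]
ee_rot: [2.553, 1.829, 0.003]
force: [-0.0, 0.3, 0.2]
width: -0.0002
grasp_force: 0.0
```

The force has dropped to zero, so it has snapped. I'll back off, rise and look.

Request:
jog_arm:
  moves:
    - {"x": -0.3,"y": 0,"z": 0,"rx": 0,"ry": 0,"rz": 0,"fingers": 0}
    - {"x": -0.7,"y": 0,"z": 0,"rx": 0,"ry": 0,"rz": 0,"fingers": 0}
    - {"x": -0.8,"y": 0,"z": -1,"rx": 0,"ry": 0,"rz": 0,"fingers": 0}
    - {"x": -0.8,"y": 0,"z": -2,"rx": 0,"ry": 0,"rz": 0,"fingers": 0}
    - {"x": -0.8,"y": 0,"z": -3,"rx": 0,"ry": 0,"rz": 0,"fingers": 0}
    - {"x": -0.8,"y": 0,"z": -4,"rx": 0,"ry": 0,"rz": 0,"fingers": 0}
    - {"x": -0.8,"y": 0,"z": -4,"rx": 0,"ry": 0,"rz": 0,"fingers": 0}
    - {"x": -0.8,"y": 0,"z": -4,"rx": 0,"ry": 0,"rz": 0,"fingers": 0}

```text
time_s: 14.38
ee_pos: [0.6451, -0.0379, 0.1572]
ee_rot: [2.557, 1.822, 0.007]
force: [0.3, -0.2, -0.3]
width: -0.0001
grasp_force: 0.0
```

Run:
```python
from rig import sense,camera
import cv2,numpy as np
print(sense()["ee_pos"],sense()["force"])
w=camera("wrist")[:,:,::-1];sd=camera("side")[:,:,::-1]
o=np.zeros((600,800,3),np.uint8);o[:275,:440]=cv2.resize(w,(440,275));o[:320,440:800]=cv2.resize(np.ascontiguousarray(sd[150:250,260:372]),(360,320),interpolation=2)
cv2.imwrite("pics/end.png",o)
```

```text
[ 0.64513558 -0.03789103  0.15722389] [ 0.34801451 -0.23510484 -0.26561651]
```

View pics/end.png

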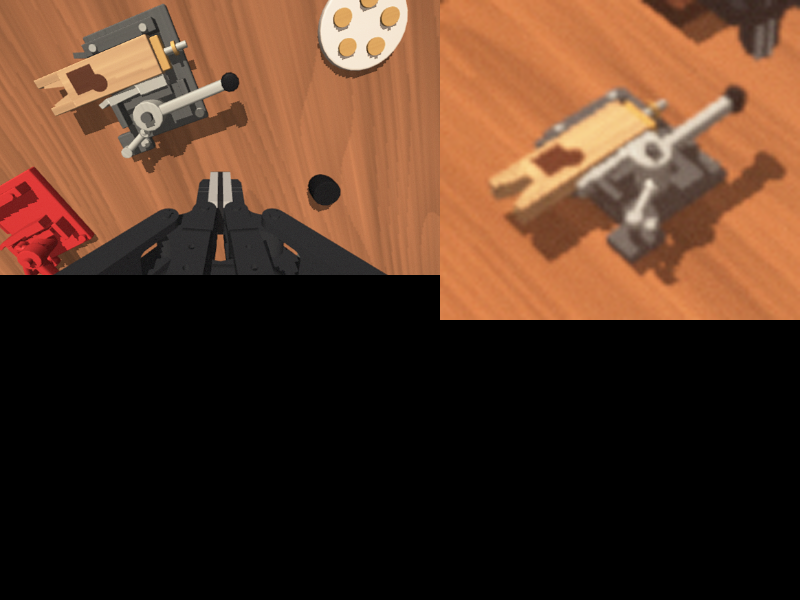

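The picture shows the lever closed along the channel (knob (230,82), hub (147,114)), the pin flat against the brass stop (160,52), and the robot clear. I'll hand in.

```bash
python3 -c "
from rig import job
print(job.hand_in())"
```

```text
the job is handed in; nothing more can be done
None
```

I slid the pin home against the brass stop with roughly 12 N on it, snapped the lever shut, backed the robot clear and handed the job in at about 14.5 s; no verdict came back, but the last picture shows the lever closed and the pin flat against the stop.

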